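Pull the seized electrodes out of the analyser's electrode module

ROBOT

A 6-joint arm with a two-finger parallel gripper is mounted at the origin on a cart in front of the work surface, level with it; the furniture and walls round the work are solid. World frame = base frame: x ahead of the robot, y to its left, z up, the work surface at z = 0. Lengths are in m, angles in rad, forces in N, time in s.
With the tool pointing down it reaches from about 0.225 to 0.725 m from the base axis. Payload 3.1 kg.
Tool frame: the origin (TCP) lies midway between the tips of the shut fingers; the grasp point (between the pads) lies r.tcp_to_grasp behind it (r.tcp_to_grasp is the distance from the TCP to the grasp point, in m); z points along the fingers, y is the line along which they close (so a half turn about z gives the same grasp; the last joint's range is limited). The gripper opens to 85 mm and grips with 20 to 120 N. Pads are 22 mm wide; open, the fingers measure 114 mm over their backs; the gripper's body (76 mm by 85 mm) begins 54 mm behind the grasp point. The pads swing forward as they close: fully open they stand 13 mm farther back than shut.
Start: joints at [-1.398, 0.048, 0.099, 1.622, 0, 1.443], TCP at [0.156, -0.501, 0.231] pointing down, gripper open.
Joint ranges: [-2.91, 2.91], [-0.99, 1.94], [-1.21, 1.42], [-2.12, 2.29], [-1.49, 1.47], [-3.14, 3.14]. Speed limits (rad/s): [2.79, 2.79, 3.14, 3.14, 3.14, 3.14].

INTERFACE

Orientations are given as a unit quaternion [x, y, z, w].
In Python, from bench import r, camera gives the robot as it stands. The module is installed in compiled form; this text tells all that it offers.
- The arm moves only by the shell command python3 -m pendant 'ROWS' [FORCE]. ROWS is JSON, a list of rows, each a list of 7 numbers: the shift along the tool's x, y, z in m, then the turn, a rotation vector about the tool's x, y, z in degrees, then the finger opening in m, from 0 to 0.0854. In form: [[tx, ty, tz, wx, wy, wz, gripper], ...]. A call has 1 to 20 rows; each row shifts and turns the commanded pose from where the row before left it, along the tool's axes as they then stand; what a row does not reach is not made up. A row lasts 1/8 s, in which the tool goes at most 62.5 mm and 10.7 degrees, less where a joint would pass 70% of its speed; a pose out of reach is approached as far as the arm can. A call is refused whole if a number of a shift passes 0.0625 or a number of a turn 10.7, either way. A call with a gripper value outside its range is refused whole. The fingers move at their own pace and stop on an object; FORCE is the grip in N (left out, the last holds). Time passes only in rows, so rows that do not move let the fingers close. It gives the time, the measured TCP pose, the force, the opening and the grip force at its end, in the units of the state.
- r.get_state(): the state, without advancing time (a new reading comes with each control period).
- camera(name): name is "scene" or "top"; returns a dict with "pixels" (400x640x3 uint8, red, green, blue), "fx", "fy", "cx", "cy" (pixels), "origin" and "rotation" of the camera in the world. Camera axes: x right, y down, z forward; pixel columns grow to the right and rows downward; lengths in m; the calibration is good to about 2 mm. A picture is of the moment at which its call begins. There is no depth.
- r.job_done(): hands the job in; it is judged then, once.
The state is a dict: "time": time; "joints": joint angles; "qvel": joint speeds; "joint_efforts": joint torques, N m; "position": TCP position; "tcp_rot": TCP orientation; "wrist_force": force on the tool from outside, world axes, zero at the start; "ft_torque": the same for the moment, N m; "finger_gap": finger opening in m; "finger_force": force on a finger pad.
Only numpy, scipy, OpenCV 4.12 (cv2) and the standard library are available. Lean on these libraries where they do the work, as an engineer would, in place of code of your own. Each camera call takes 0.05 s, during which the arm holds its last target. There are 200 camera calls.

TASK

Shut the electrode module down for storage: slide its thumb latch aside so that the clear cover springs up, work every electrode that is in it out of its bore and lay them all in the steel tray, then press the cover shut until the latch catches. The electrodes have seized with dried salt, so ease each one out by twisting it to and fro while pulling gently; never lift or tip the module off the worktop, and leave the wash bottle, the reagent bottle and the timer where they stand.

Things in the scene. Friction and masses are not known exactly. Their poses are not given: they have to be found in the camera images.
- module: electrode module taken out of the analyser: white block 158 mm deep (x) by 210 wide (y), 3.0 kg, loose on four rubber feet. Origin: centre of its underside, block from x -84 to +74 mm; x points to its rear, y to its left, z up. Deck 46 mm high. In front of the cover (x -84 to -40 mm) a bare ledge, also 46 mm high, carries the thumb latch
- bores (a point): middle of the row of four bores, on the deck, at the module's x = +10, y = 0, z = 46 mm; axes as the module's. The bores, 21 mm wide, are at y = -72, -24, +24, +72 mm from here; not every one holds an electrode
- cover (a joint): angle (rad) of the clear cover, a hood hinged on the module's rear edge that a spring drives open: 0.004 when latched, 1.6 fully open (standing up behind the deck, just past upright). Unlatched it always springs open; to hold it down takes 2 N at its front, to press it past the latch till it clicks 4 to 6 N there; it can go 1.4 mm below the latched height
- cover_hinge (a point): middle of the hinge line, at the module's x = +72, y = 0, z = 50 mm; turns with the cover. Its y is the hinge axis (the module's y); shut, its axes are the module's. In this frame the hood spans x -112 to 0, y -98 to 98, z 0 to 36 mm, walls 4 mm, open below; opening swings its front (-x) up and then back
- cover_tab (a point): middle of the top face of the cover's grey finger tab: a lip 50 mm wide (y), 8 mm thick, standing 18 mm out of the cover's front. In the cover_hinge frame this point is at x = -124, y = -45, z = 34 mm, axes alike. With the cover open the tab points up and this face looks to the rear: pushed from behind, forwards then down, it carries the cover shut
- latch (a joint): travel (m) of the thumb latch: 0 at rest, its steel tongue over the striker pin on the cover's front; up to 0.011 slid to the module's left (+y). The cover is freed at 0.008. A 1.5 to 3 N spring returns it. The tongue's slope lets the pin push it aside as the cover is pressed shut; then it snaps back over the pin
- latch_thumb (a point): centre of the top of the latch's black ribbed thumb piece, 16 mm (x) by 30 mm (y), 12 mm tall above the ledge; moves with the latch (at rest at the module's x = -63, y = +47 mm), axes as the module's. The steel tongue juts from its right rear corner. The cover's front face is 23 mm behind this point (+x), the finger tab is 92 mm to its right (-y)
- tray: stainless instrument tray, 150 mm (x) by 210 mm (y), 24 mm tall, floor and walls 2.5 mm, 0.6 kg, loose on the worktop to the left of the module; origin at the centre of its underside, z up
- electrode_0: electrode 0 (may be absent; all alike), 100 g. Origin on its axis at the underside of its flange (28 mm across, 6 thick), which rests on the deck; z along the axis to the wing. Wing to hold it by: 10 mm thick (its x), 26 wide (its y), z 6 to 28 mm. Shank 18 mm across down to z -20, then an 11 mm nose to z -32 mm, in the bore
- electrode_0_mid (a point): middle of electrode 0 (its z = -2 mm), on its axis, axes alike. In its bore it has seized: a straight pull would take 60 N, but the module lifts at 29 N. While it is twisted (0.3 N m) under a pull of 5 to 20 N it creeps up. While twisted to and fro and eased up it rises some 1.5 to 3 mm per rad turned; after 12 mm it is loose, after 32 mm clear of the bore.
- electrode_1: electrode 1 (may be absent; all alike), 100 g. Origin on its axis at the underside of its flange (28 mm across, 6 thick), which rests on the deck; z along the axis to the wing. Wing to hold it by: 10 mm thick (its x), 26 wide (its y), z 6 to 28 mm. Shank 18 mm across down to z -20, then an 11 mm nose to z -32 mm, in the bore
- electrode_1_mid (a point): middle of electrode 1 (its z = -2 mm), on its axis, axes alike. In its bore it has seized: a straight pull would take 60 N, but the module lifts at 29 N. While it is twisted (0.3 N m) under a pull of 5 to 20 N it creeps up. While twisted to and fro and eased up it rises some 1.5 to 3 mm per rad turned; after 12 mm it is loose, after 32 mm clear of the bore.
- electrode_2: electrode 2 (may be absent; all alike), 100 g. Origin on its axis at the underside of its flange (28 mm across, 6 thick), which rests on the deck; z along the axis to the wing. Wing to hold it by: 10 mm thick (its x), 26 wide (its y), z 6 to 28 mm. Shank 18 mm across down to z -20, then an 11 mm nose to z -32 mm, in the bore
- electrode_2_mid (a point): middle of electrode 2 (its z = -2 mm), on its axis, axes alike. In its bore it has seized: a straight pull would take 60 N, but the module lifts at 29 N. While it is twisted (0.3 N m) under a pull of 5 to 20 N it creeps up. While twisted to and fro and eased up it rises some 1.5 to 3 mm per rad turned; after 12 mm it is loose, after 32 mm clear of the bore.
- electrode_3: electrode 3 (may be absent; all alike), 100 g. Origin on its axis at the underside of its flange (28 mm across, 6 thick), which rests on the deck; z along the axis to the wing. Wing to hold it by: 10 mm thick (its x), 26 wide (its y), z 6 to 28 mm. Shank 18 mm across down to z -20, then an 11 mm nose to z -32 mm, in the bore
- electrode_3_mid (a point): middle of electrode 3 (its z = -2 mm), on its axis, axes alike. In its bore it has seized: a straight pull would take 60 N, but the module lifts at 29 N. While it is twisted (0.3 N m) under a pull of 5 to 20 N it creeps up. While twisted to and fro and eased up it rises some 1.5 to 3 mm per rad turned; after 12 mm it is loose, after 32 mm clear of the bore.
- wash_bottle: bystander: squat plastic wash bottle with a bent spout, 83x64 mm, 178 mm tall; origin at the centre of its underside, z up
- reagent: bystander: round reagent bottle, 48 mm across, 98 mm tall, screw cap; origin at the centre of its underside, z up
- timer: bystander: square clockwork bench timer with a knob, 62x62x43 mm; origin at the centre of its underside, z up

How it is judged:
By the outcome, as a careful person would: the job done as asked, in the order asked, and still so for the second after the job is handed in, with the robot touching nothing.
Of electrode_0, electrode_1, electrode_2, electrode_3 only 2 to 3 are there at a start; the rules pass over those that are not, and their reading is None.
At some moment in a run one of tray may be knocked a few centimetres aside while the robot is not near it.
Once in a run the grip may slacken for a moment while it holds something.
It also fails if it takes over 210 s, if anything falls off the work surface, if the arm or the gripper's body presses on something with over 40 N, if the wrist force passes 120 N, or if a joint passes its speed limit or range.

## Working session

There is one attempt and no reset: what is moved stays moved. The work goes in short steps, Python scripts to look and compute and a shell command to move; the robot and the scene stay as the last step left them, time stands still between calls to the robot, and variables do not carry over. Pictures are saved under pics/ and viewed, at most 14 in all, crops included, and the job is handed in when it is done.

```bash
mkdir -p pics; cat > h.py <<'E'
import numpy as np, cv2
from bench import r, camera
def snap(name,fn):
    c=camera(name); cv2.imwrite('pics/'+fn+'.png',c['pixels'][:,:,::-1]); np.save('pics/'+fn+'.npy',c,allow_pickle=True); return c
def load(fn): return np.load('pics/'+fn+'.npy',allow_pickle=True).item()
def ray(c,u,v):
    d=np.array(c['rotation'])@np.array([(u-c['cx'])/c['fx'],(v-c['cy'])/c['fy'],1]); return np.array(c['origin']),d
def onz(c,u,v,z):
    o,d=ray(c,u,v); return o+d*(z-o[2])/d[2]
def proj(c,p):
    q=np.array(c['rotation']).T@(np.array(p)-c['origin']); return c['fx']*q[0]/q[2]+c['cx'],c['fy']*q[1]/q[2]+c['cy']
E
python3 - <<'E'
from h import *
for n in('scene','top'):
    c=snap(n,n+'0'); print(n,c['fx'],c['cx'],c['cy'],c['origin'],np.round(c['rotation'],3).tolist())
s=r.get_state(); print(s,r.tcp_to_grasp)
E
```

```text
scene 486.25376663458127 330.96155451416035 191.2256659975023 [-0.04315372  0.71828617  1.06684654] [-0.305, 0.879, -0.344, 0.124]
top 504.5910055743747 320.40611248688725 198.5019780626242 [ 0.40813262 -0.00822207  1.60332714] [-0.698, 0.715, -0.025, 0.037]
{'time': 0.1, 'joints': array([-1.39779729e+00,  4.86981826e-02,  9.77478859e-02,  1.62198419e+00,
        7.36572209e-06,  1.44302596e+00]), 'qvel': array([ 0.00071643, -0.00226155,  0.00489323,  0.00119336, -0.0011    ,
        0.00107526]), 'joint_efforts': array([ 2.38506553e-03, -3.39848793e+01,  3.20936966e+01,  1.56788685e-02,
       -1.42374224e-04,  6.98143580e-06]), 'position': array([ 0.15544426, -0.50088837,  0.2302197 ]), 'tcp_rot': array([ 9.88712951e-01,  1.49818416e-01, -2.04925907e-05, -1.06889144e-03]), 'wrist_force': array([ 0.35233208, -0.67613996,  0.20810606]), 'ft_torque': array([-0.02045141, -0.04907398,  0.05552804]), 'finger_force': 0.0, 'finger_gap': 0.08557168588374854} 0.0187
```

View pics/top0.png

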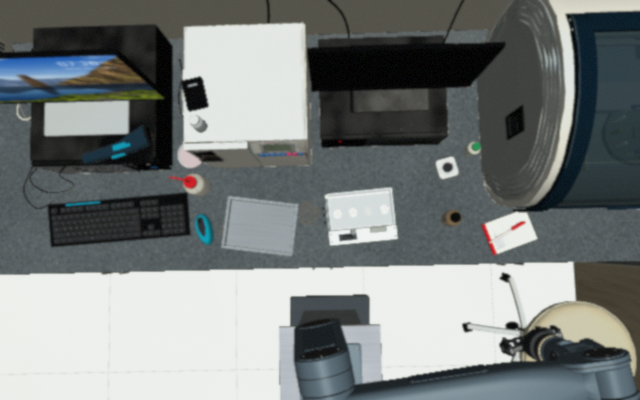

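View pics/scene0.png

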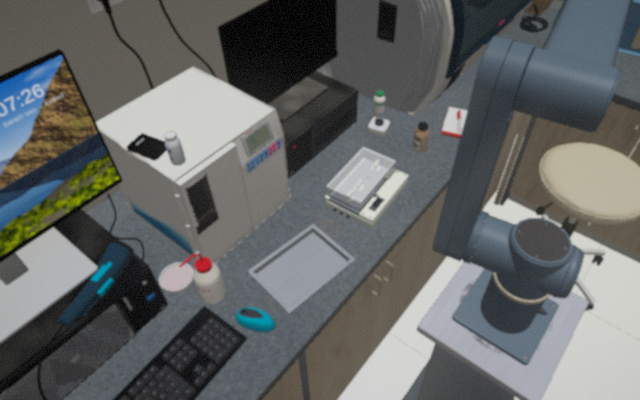

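The module is at about (361,217) in the top view and the tray at (260,225). The camera rotation is a quaternion, so I'll fix the helper and crop in.

```bash
sed -i "s/^from bench.*/&\nfrom scipy.spatial.transform import Rotation as R/; s/np.array(c\['rotation'\])/R.from_quat(c['rotation']).as_matrix()/" h.py
python3 - <<'E'
from h import *
c=load('top0'); p=c['pixels'][:,:,::-1]
a=cv2.resize(p[178:258,315:410],None,fx=6,fy=6,interpolation=cv2.INTER_CUBIC)
b=cv2.resize(load('scene0')['pixels'][140:230,315:420,::-1],None,fx=5,fy=5,interpolation=cv2.INTER_CUBIC)
im=np.zeros((max(a.shape[0],450),a.shape[1],3),np.uint8); im[:a.shape[0]]=a
cv2.imwrite('pics/c1.png',im); cv2.imwrite('pics/c2.png',b)
print(R.from_quat(c['rotation']).as_matrix().round(3))
for n,u,v,z in(('mod',361,217,.05),('tray',260,225,.0),('black',348,237,.055)): print(n,onz(c,u,v,z).round(4))
# module corners via white mask
hsv=cv2.cvtColor(p,cv2.COLOR_BGR2HSV); m=((hsv[...,2]>130)&(hsv[...,1]<40)).astype(np.uint8)*255
k=np.zeros_like(m);k[180:252,215:405]=m[180:252,215:405]
for ct in cv2.findContours(k,cv2.RETR_EXTERNAL,cv2.CHAIN_APPROX_SIMPLE)[0]:
    if cv2.contourArea(ct)>300:
        q=cv2.minAreaRect(ct); bx=cv2.boxPoints(q); print(q,bx.round(1).tolist()); print([onz(c,*x,.046 if q[0][0]>310 else .024).round(4)[:2].tolist() for x in bx])
E
```

```text
[[-0.022 -0.996  0.089]
 [-1.     0.024  0.016]
 [-0.018 -0.088 -0.996]]
mod [ 0.4862 -0.1076  0.05  ]
tray [0.4707 0.2108 0.    ]
black [ 0.4257 -0.0658  0.055 ]
((259.3980712890625, 225.588134765625), (71.54805755615234, 52.427738189697266), 6.654425144195557) [[220.8000030517578, 247.5], [226.89999389648438, 195.39999389648438], [298.0, 203.6999969482422], [291.8999938964844, 255.8000030517578]]
[[0.4024, 0.3311], [0.5655, 0.3111], [0.5339, 0.0872], [0.3717, 0.1092]]
((360.7574157714844, 216.0742645263672), (53.43349075317383, 69.75210571289062), 84.2894058227539) [[323.3999938964844, 193.0], [392.79998779296875, 186.0], [398.1000061035156, 239.1999969482422], [328.70001220703125, 246.10000610351562]]
[[0.5637, 0.0064], [0.5801, -0.2091], [0.4156, -0.2196], [0.3992, -0.0062]]
```

View pics/c1.png

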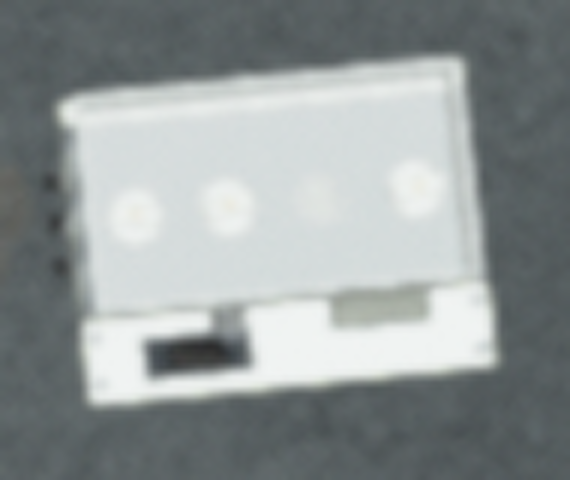

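View pics/c2.png

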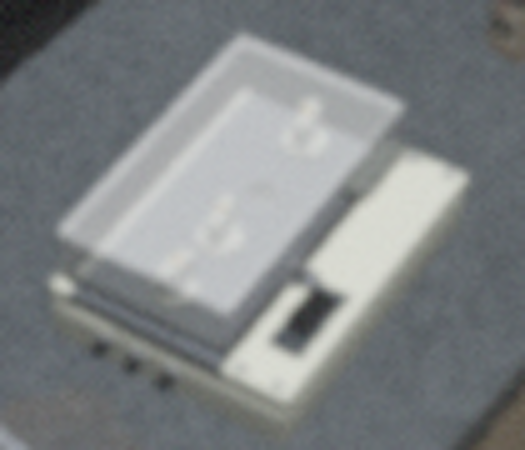

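Electrodes show in bores y=+72, +24 and -72; the black latch is at about (348,237). I'll fit the module pose from the white ledge and check it against the spots.

```bash
python3 - <<'E'
from h import *
c=load('top0'); p=c['pixels'][:,:,::-1]
x0,y0,f=315,178,8
big=cv2.resize(p[178:258,315:410],None,fx=f,fy=f,interpolation=cv2.INTER_CUBIC); g=cv2.cvtColor(big,cv2.COLOR_BGR2GRAY)
full=lambda q:((q[0]+.5)/f-.5+x0,(q[1]+.5)/f-.5+y0)
# module front/left/right edges: bright vs bench at half level
led=((g>150)*255).astype(np.uint8)
H=lambda xs,ys:np.polyfit(xs,ys,1)
# front edge: lowest bright pixel per column
cols=np.arange(150,640,10); front=[(u,np.where(led[:,u]>0)[0].max()) for u in cols]
fw=np.array([onz(c,*full(q),.040)[:2] for q in front]); a,b=H(fw[:,1],fw[:,0]); 
res=fw[:,0]-(a*fw[:,1]+b); print('front x=',a,'*y+',b,'yaw',np.degrees(np.arctan(-a)),'res',res.std())
rows=[q for q in range(430,500,5)]
L=np.array([onz(c,*full((np.where(led[v]>0)[0].min(),v)),.046)[:2] for v in rows]);Rr=np.array([onz(c,*full((np.where(led[v]>0)[0].max(),v)),.046)[:2] for v in rows])
psi=np.arctan(-a); ex=np.array([np.cos(psi),np.sin(psi)]);ey=np.array([-ex[1],ex[0]])
print('y left/right',np.median(L@ey),np.median(Rr@ey),'front',np.median(fw@ex))
yc=(np.median(L@ey)+np.median(Rr@ey))/2; xo=np.median(fw@ex)+.084
O=ex*xo+ey*yc; print('origin',O)
loc=lambda w:((w[:2]-O)@ex,(w[:2]-O)@ey)
dk=((g<90)*255).astype(np.uint8); dk[:430]=0
n,l,s,ce=cv2.connectedComponentsWithStats(dk)
for i in range(1,n):
    if s[i,4]>300 and 100<ce[i][0]<500 and ce[i][1]<520: print('dark',s[i],np.round(loc(onz(c,*full(ce[i]),.05)),4))
for u,v in((133,215),(228,207),(320,200),(416,186)): print('spot',np.round(loc(onz(c,u/6+x0,v/6+y0,.06)),4))
print('tab',np.round(loc(onz(c,380/6+x0,307/6+y0,.084)),4))
s=load('scene0'); o=np.r_[O+ex*-.063+ey*.047,.058]; print('thumb in scene crop',(np.array(proj(s,o))-[315,140])*5, 'thumb world',o, 'top crop',(np.array(proj(c,o))-[315,178])*6)
E
```

```text
front x= -0.07720206245986401 *y+ 0.4000994052878209 yaw 4.414595681773378 res 0.00035965555546649036
y left/right -0.03814022104687031 -0.24942676758724697 front 0.3989524593495223
origin [ 0.49258707 -0.10618261]
dark [ 204  452  119   41 3837] [-0.0621  0.0477]
spot [0.01   0.0712]
spot [0.0092 0.0226]
spot [ 0.0081 -0.0244]
spot [ 0.0103 -0.0738]
tab [-0.0495 -0.0465]
thumb in scene crop [307.01014588 300.12970218] thumb world [ 0.42615625 -0.06417135  0.058     ] top crop [194.94901762 353.12940503]
```

```bash
cat >> h.py <<'E'
PSI=np.radians(4.41); O=np.array([.4926,-.1062])
EX=np.array([np.cos(PSI),np.sin(PSI)]);EY=np.array([-EX[1],EX[0]])
def m2w(x,y,z): return np.r_[O+EX*x/1e3+EY*y/1e3,z/1e3]
def w2m(w): d=np.array(w[:2])-O; return np.array([d@EX,d@EY,w[2]])*1e3
def to(w):
    "shift (mm) in tool axes from the measured pose"
    s=r.get_state(); return (R.from_quat(s['tcp_rot']).inv().apply(np.array(w)-s['position'])*1e3).round(1)
def yaw():
    "world yaw of tool x, deg"
    x=R.from_quat(r.get_state()['tcp_rot']).as_matrix()[:,0]; return np.degrees(np.arctan2(x[1],x[0]))
def st():
    s=r.get_state(); print('t',round(s['time'],2),'mod mm',w2m(s['position']).round(1),'yaw',yaw().round(2),'F',s['wrist_force'].round(1),'T',s['ft_torque'].round(2),'gap',round(s['finger_gap']*1e3,1),'ff',round(s['finger_force'],1),'z',R.from_quat(s['tcp_rot']).as_matrix()[:,2].round(3),'j6',s['joints'][[0,5]].round(2))
E
python3 -m pendant '[[0,0,0,0,0,6.4,0],[0,0,0,0,0,6.4,0]]'
python3 -c "
from h import *
st();print(to(m2w(-68,8,110)))"
```

```text
time: 0.35
position: [0.1555, -0.5011, 0.2306]
tcp_rot: [0.999, 0.037, -0.0, -0.001]
wrist_force: [0.0, -0.1, 0.4]
finger_gap: 0.0518
finger_force: 0.0
t 0.35 mod mm [-366.5 -367.8  230.6] yaw 4.23 F [ 0.  -0.1  0.4] T [0.01 0.05 0.02] gap 51.8 ff 0.0 z [-0.     0.001 -1.   ] j6 [-1.4   1.67]
[ 297.3 -376.6  121.1]
```

```bash
python3 -m pendant '[[0.0298,-0.0377,0.008,0,0,0,0],[0.0298,-0.0377,0.008,0,0,0,0],[0.0298,-0.0377,0.008,0,0,0,0],[0.0298,-0.0377,0.008,0,0,0,0],[0.0298,-0.0377,0.008,0,0,0,0],[0.0298,-0.0377,0.008,0,0,0,0],[0.0298,-0.0377,0.008,0,0,0,0],[0.0298,-0.0377,0.008,0,0,0,0],[0.0298,-0.0377,0.008,0,0,0,0],[0.0298,-0.0377,0.008,0,0,0,0],[0,0,0,0,0,0,0],[0,0,0,0,0,0,0]]' >/dev/null
python3 -c "
from h import *
st();print(to(m2w(-68,8,49.5)))"
```

```text
t 1.85 mod mm [-69.1   9.  150.9] yaw 4.47 F [-0.5 -0.6 -1. ] T [ 0.01  0.   -0.03] gap 0.0 ff 0.0 z [-0.001 -0.    -1.   ] j6 [-0.39  2.67]
[  1.2   1.  101.4]
```

```bash
python3 -m pendant '[[0.001,0.001,0.03,0,0,0,0],[0,0,0.03,0,0,0,0],[0,0,0.03,0,0,0,0],[0,0,0.011,0,0,0,0],[0,0,0,0,0,0,0],[0,-0.004,0,0,0,0,0],[0,-0.004,0,0,0,0,0],[0,-0.004,0,0,0,0,0],[0,-0.004,0,0,0,0,0],[0,0,0,0,0,0,0]]' >/dev/null
python3 -c "
from h import *
st()"
```

```text
t 3.1 mod mm [-67.   24.   50.9] yaw 4.47 F [ 0.1 -2.   1.6] T [-0.33 -0.18 -0.03] gap -0.1 ff 0.7 z [ 0.001 -0.001 -1.   ] j6 [-0.36  2.71]
```

```bash
python3 -m pendant '[[0,-0.002,0,0,0,0,0],[0,-0.002,0,0,0,0,0],[0,0,0,0,0,0,0],[0,0,0,0,0,0,0]]' >/dev/null
python3 - <<'E'
from h import *
st(); c=snap('scene','s1'); cv2.imwrite('pics/s1c.png',cv2.resize(c['pixels'][90:250,280:460,::-1],None,fx=3.5,fy=3.5,interpolation=cv2.INTER_CUBIC))
E
```

```text
t 3.6 mod mm [-67.4  27.8  50.5] yaw 4.43 F [ 0.9 -2.5  2.4] T [-0.56 -0.26 -0.04] gap 0.1 ff 1.4 z [ 0. -0. -1.] j6 [-0.35  2.71]
```

View pics/s1c.png

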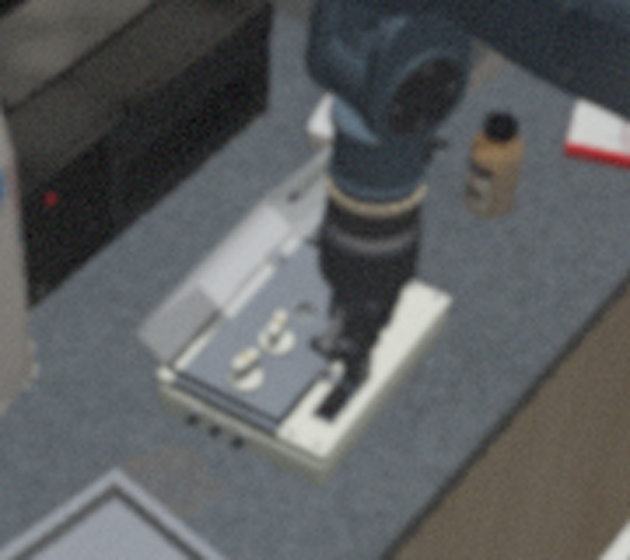

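```bash
python3 -m pendant '[[0,0.004,0,0,0,0,0],[0,0.006,-0.01,0,0,0,0],[-0.01,0,-0.05,0,0,0,0.04],[-0.03,0,-0.05,0,0,0,0.085],[-0.04,0,-0.04,0,0,0,0.085],[-0.04,0,0,0,0,-10.6,0.085],[0,0,0,0,0,-10.6,0.085],[0,0,0,0,0,-10.6,0.085],[0,0,0,0,0,-10.6,0.085],[0,0,0,0,0,-10.6,0.085],[0,0,0,0,0,-10.6,0.085],[0,0,0,0,0,-10.6,0.085],[0,0,0,0,0,-10.6,0.085],[0,0,0,0,0,-10.6,0.085],[0,0,0,0,0,-10.6,0.085],[0,0,0,0,0,-10.6,0.085],[0,0,0,0,0,-10.6,0.085],[0,0,0,0,0,-10.6,0.085],[0,0,0,0,0,-10.6,0.085],[0,0,0,0,0,-10.6,0.085]]' >/dev/null
python3 - <<'E'
from h import *
st(); c=snap('top','t1'); cv2.imwrite('pics/t1c.png',cv2.resize(c['pixels'][170:260,310:410,::-1],None,fx=6,fy=6,interpolation=cv2.INTER_CUBIC))
for y in(72,24,-24,-72):
  print(y,[(np.array(proj(c,m2w(10,y,z)))-[310,170])*6 for z in(52,74)])
E
```

```text
t 6.15 mod mm [-188.2   18.8  200.3] yaw 163.79 F [0.7 0.1 0.6] T [-0.    0.01  0.01] gap 84.8 ff 0.0 z [-0.001  0.002 -1.   ] j6 [-0.54 -0.25]
72 [array([161.2195632 , 264.05629074]), array([161.86967609, 261.549499  ])]
24 [array([254.39871488, 254.68399359]), array([256.3832339 , 252.04232013])]
-24 [array([347.62772157, 245.30668184]), array([350.94808498, 242.52998164])]
-72 [array([440.90662331, 235.92435147]), array([445.56427111, 233.01247933])]
```

View pics/t1c.png

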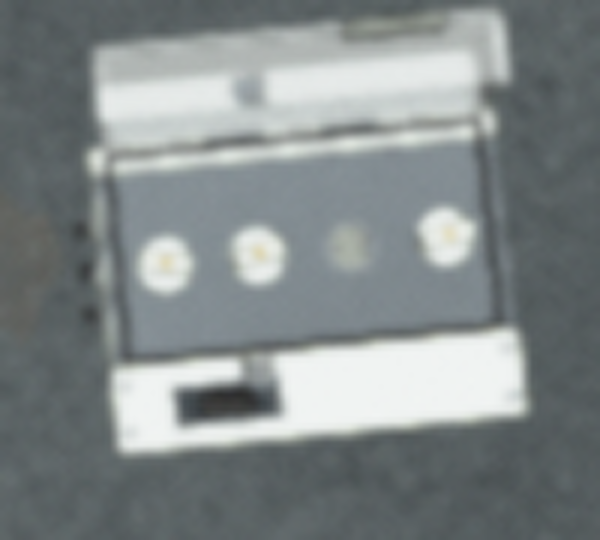

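The cover is open; electrodes sit at crop pixels (165,264), (258,254) and (445,236), and the third bore is empty. I need the wing angles, so I'll stretch contrast in both views.

```bash
python3 - <<'E'
from h import *
c=load('top0'); t=load('t1'); s=snap('scene','s2')
tiles=[]
for cam in(t,s):
  for y in(72,24,-72):
    u,v=np.array(proj(cam,m2w(10,y-1,62))).round().astype(int)
    h=14 if cam is t else 16
    a=cam['pixels'][v-h:v+h,u-h:u+h,::-1].astype(float)
    lo=140 if cam is t else 90
    a=np.clip((a-lo)/(250-lo)*255,0,255).astype(np.uint8)
    tiles.append(cv2.resize(a,(260,260),interpolation=cv2.INTER_CUBIC))
    print(cam is t,y,a.max(),cam['pixels'][v-h:v+h,u-h:u+h].max())
cv2.imwrite('pics/w.png',np.vstack([np.hstack(tiles[:3]),np.hstack(tiles[3:])]))
E
```

```text
True 72 220 235
True 24 222 236
True -72 222 236
False 72 202 217
False 24 194 212
False -72 202 217
```

View pics/w.png

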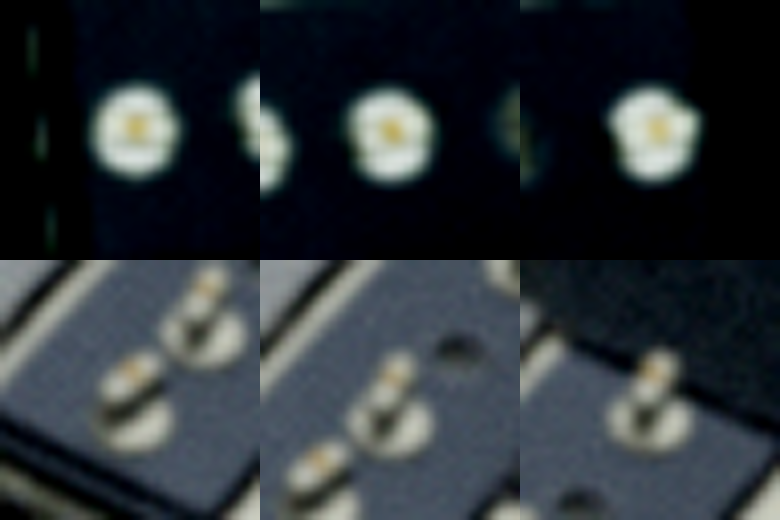

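```bash
python3 - <<'E'
from h import *
t=load('t1'); s=load('s2')
def f(cam,y,h,a):
    u,v=np.array(proj(cam,m2w(10,y-1,62))).round().astype(int); k=260/(2*h)
    return u-h+(a[0]+.5)/k-.5, v-h+(a[1]+.5)/k-.5
for y,a,b,d in((72,(110,128),(156,100),(131,110)),(24,(118,133),(143,95),(138,111)),(-72,(122,128),(144,93),(132,112))):
    A,B,D=[w2m(onz(s,*f(s,y,16,q),.074)) for q in(a,b,d)]
    print(y,'ends',A.round(1),B.round(1),'dot',D.round(1),'world dir',np.degrees(np.arctan2((B-A)[1],(B-A)[0]))+4.41)
for y,d in((72,(136,126)),(24,(130,130)),(-72,(138,128))): print('top dot',y,w2m(onz(t,*f(t,y,14,d),.074)).round(1))
# principal axis of bright top-face blob in scene
for y in(72,24,-72):
    u,v=np.array(proj(s,m2w(10,y-1,74))).round().astype(int)
    g=cv2.cvtColor(s['pixels'],cv2.COLOR_RGB2GRAY)[v-9:v+10,u-9:u+10]; print(y); print('\n'.join(' '.join('%3d'%q for q in w) for w in g[2:16]))
E
```

```text
72 ends [10.9 83.4 74. ] [ 4.8 63.6 74. ] dot [ 9.4 72.3 74. ] world dir -102.67370920672377
24 ends [ 9. 34. 74.] [11.5 13.4 74. ] dot [ 8.8 21.1 74. ] world dir -78.67329318639926
-72 ends [  8.6 -62.5  74. ] [ 11.3 -82.9  74. ] dot [  9.8 -71.8  74. ] world dir -78.03238040683812
top dot 72 [11.3 71.2 74. ]
top dot 24 [11.4 24.4 74. ]
top dot -72 [ 11.5 -72.6  74. ]
72
186 168 150 141 142 143 142 139 139 141 139 138 143 154 167 176 187 189 174
167 149 143 141 141 142 141 140 139 138 140 140 148 171 177 169 160 158 150
152 145 142 142 142 140 143 141 141 140 137 144 159 181 190 166 140 128 142
144 140 142 145 142 143 139 142 139 142 140 142 156 182 185 166 133 127 153
140 140 139 144 144 141 141 140 141 143 146 149 151 167 177 163 142 146 173
139 139 141 139 138 142 143 140 148 158 168 169 162 155 162 160 157 169 186
143 141 143 140 138 145 146 151 164 178 193 192 173 153 144 150 160 172 180
141 144 141 140 144 145 160 170 180 187 196 191 168 148 136 136 144 149 149
141 142 140 143 144 156 178 191 194 189 183 165 144 136 136 136 137 136 138
137 143 141 144 146 166 190 202 196 180 1
[... 1773 characters left out ...]
 106 103 102 100
113 106  94  92  95  97 100 108 126 150 156 141 121 105 105 103 100  99 100
131 125 113 105  91  88  93 115 148 177 187 168 137 109 106 107 104 100 101
140 138 133 123 113 102 101 124 160 184 194 175 139 111 104 103 103 105 100
142 140 139 135 134 129 135 156 178 189 183 162 128 107 104 106 105 103  99
138 142 142 139 139 143 153 179 197 194 178 143 111  97  93 100 103 105 103
139 141 141 139 146 152 162 182 197 188 164 139 115 102  86  90  94  99  99
138 139 140 146 159 171 168 167 171 166 155 157 157 136 113  97  92  91  97
140 139 141 152 174 188 174 147 134 141 161 185 190 169 142 119 108 101  97
140 140 138 156 182 194 176 137 120 143 176 202 204 184 150 136 129 119 113
```

Wing directions in the world are about 77°, 101° and 102° for y=+72, +24, -72, and the centres agree within 2 mm. First the y=+24 electrode.

```bash
python3 -m pendant '[[0,0,0,0,0,10.5,0.045],[0,0,0,0,0,10.5,0.045],[0,0,0,0,0,10.5,0.045],[0,0,0,0,0,10.5,0.045],[0,0,0,0,0,10.5,0.045],[0,0,0,0,0,9.5,0.045],[0,0,0,0,0,0,0.045]]' >/dev/null
python3 -c "
from h import *
st();print(to(m2w(10.5,23.5,54.5)))"
```

```text
t 7.12 mod mm [-187.9   18.3  200.3] yaw 101.4 F [0.1 0.6 0.4] T [-0.   -0.    0.01] gap 44.7 ff 0.0 z [-0.001  0.001 -1.   ] j6 [-0.54  0.84]
[-19.2 197.6 145.7]
```

```bash
python3 -m pendant '[[-0.0038,0.0395,0.012,0,0,0,0.045],[-0.0038,0.0395,0.012,0,0,0,0.045],[-0.0038,0.0395,0.012,0,0,0,0.045],[-0.0038,0.0395,0.012,0,0,0,0.045],[-0.0038,0.0395,0.012,0,0,0,0.045],[0,0,0.03,0,0,0,0.045],[0,0,0.03,0,0,0,0.045],[0,0,0,0,0,0,0.045],[0,0,0,0,0,0,0.045]]' 60 >/dev/null
python3 -c "
from h import *
st();print(to(m2w(10.5,23.5,54.5)))"
```

```text
t 8.25 mod mm [10.9 23.2 81.1] yaw 101.46 F [-1.7  0.1  0.2] T [-0.04  0.2  -0.01] gap 45.0 ff 0.0 z [ 0.  0. -1.] j6 [-0.29  1.08]
[ 0.3 -0.3 26.6]
```

```bash
python3 -m pendant '[[0,0,0.013,0,0,0,0.045],[0,0,0.0135,0,0,0,0.045],[0,0,0,0,0,0,0.045],[0,0,0,0,0,0,0.02],[0,0,0,0,0,0,0],[0,0,0,0,0,0,0],[0,0,0,0,0,0,0]]' 60 >/dev/null
python3 -c "
from h import *
st()"
python3 -m pendant '[[0,0,-0.0003,0,0,5,0],[0,0,-0.0003,0,0,5,0],[0,0,-0.0003,0,0,5,0],[0,0,0,0,0,0,0]]' >/dev/null
python3 -c "
from h import *
st()"
```

```text
t 9.12 mod mm [10.2 22.9 55.2] yaw 101.43 F [-5.1 -0.6  5.1] T [-0.06  0.94 -0.05] gap 8.7 ff 60.3 z [-0.001 -0.001 -1.   ] j6 [-0.29  1.08]
t 9.62 mod mm [11.  23.1 56.9] yaw 86.45 F [-3.6  0.9  7.5] T [0.13 1.12 0.11] gap 8.3 ff 60.8 z [ 0.001 -0.001 -1.   ] j6 [-0.29  1.34]
```

```bash
python3 -m pendant '[[0,0,-0.0006,0,0,-10,0],[0,0,-0.0006,0,0,-10,0],[0,0,-0.0006,0,0,-10,0]]' >/dev/null
python3 -c "
from h import *
st()"
python3 -m pendant '[[0,0,-0.0006,0,0,10,0],[0,0,-0.0006,0,0,10,0],[0,0,-0.0006,0,0,10,0]]' >/dev/null
python3 -c "
from h import *
st(); snap('scene','s3')
s=load('s3');u,v=np.array(proj(s,m2w(10,24,66))).round().astype(int); a=s['pixels'][v-35:v+35,u-40:u+40,::-1]; cv2.imwrite('pics/s3c.png',cv2.resize(a,None,fx=7,fy=7,interpolation=cv2.INTER_CUBIC))"
```

```text
t 10.0 mod mm [11.4 23.2 56. ] yaw 116.76 F [ 2.3 -1.  -9.4] T [ 0.01 -0.82 -0.2 ] gap 8.4 ff 58.7 z [ 0.001  0.    -1.   ] j6 [-0.29  0.81]
t 10.38 mod mm [10.8 23.9 56.3] yaw 86.12 F [ 0.9  2.  -7.5] T [ 0.13 -0.37 -0.15] gap 8.3 ff 59.3 z [-0.001  0.002 -1.   ] j6 [-0.29  1.34]
```

View pics/s3c.png

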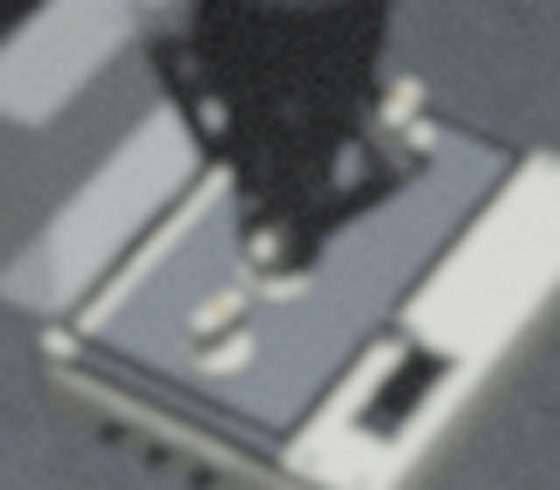

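Good hold at about 9 N pull, with the wing gripped between the pads. I'll keep twisting.

```bash
python3 -m pendant '[[0,0,-0.0005,0,0,-10,0],[0,0,-0.0005,0,0,-10,0],[0,0,-0.0005,0,0,-10,0],[0,0,-0.0005,0,0,-10,0],[0,0,-0.0005,0,0,10,0],[0,0,-0.0005,0,0,10,0],[0,0,-0.0005,0,0,10,0],[0,0,-0.0005,0,0,10,0]]' >/dev/null
python3 -c "
from h import *
st()"
python3 -m pendant '[[0,0,-0.0005,0,0,-10,0],[0,0,-0.0005,0,0,-10,0],[0,0,-0.0005,0,0,-10,0],[0,0,-0.0005,0,0,-10,0],[0,0,-0.0005,0,0,10,0],[0,0,-0.0005,0,0,10,0],[0,0,-0.0005,0,0,10,0],[0,0,-0.0005,0,0,10,0]]' >/dev/null
python3 -c "
from h import *
st()"
```

```text
t 11.43 mod mm [10.5 23.4 61.3] yaw 86.29 F [  1.   -2.1 -10.4] T [-0.3  -0.36  0.28] gap 8.1 ff 60.9 z [-0.001  0.    -1.   ] j6 [-0.29  1.34]
t 12.43 mod mm [ 7.7 22.4 64.4] yaw 86.2 F [-2.8 -1.9 -7.2] T [-0.58  0.82  0.03] gap 8.3 ff 61.3 z [-0.007 -0.002 -1.   ] j6 [-0.3   1.34]
```

```bash
python3 -m pendant '[[0,0,-0.0006,0,0,-10,0],[0,0,-0.0006,0,0,-10,0],[0,0,-0.0006,0,0,-10,0],[0,0,-0.0006,0,0,-10,0],[0,0,-0.0006,0,0,10,0],[0,0,-0.0006,0,0,10,0],[0,0,-0.0006,0,0,10,0],[0,0,-0.0006,0,0,10,0]]' >/dev/null
python3 -c "
from h import *
st()"
python3 -m pendant '[[0,0,-0.0005,0,0,-10,0],[0,0,-0.0005,0,0,-10,0],[0,0,-0.0005,0,0,-10,0],[0,0,-0.0005,0,0,-10,0],[0,0,0,0,0,0,0]]' >/dev/null
python3 -c "
from h import *
st()"
```

```text
t 13.43 mod mm [10.7 23.4 71.6] yaw 86.27 F [-1.7  0.7 -1.4] T [0.12 0.31 0.04] gap 8.8 ff 62.2 z [-0.  0. -1.] j6 [-0.29  1.34]
t 14.05 mod mm [11.5 23.  74. ] yaw 126.43 F [-0.3 -0.  -1.6] T [0.03 0.02 0.01] gap 8.3 ff 62.1 z [ 0.002 -0.    -1.   ] j6 [-0.29  0.64]
```

```bash
python3 -m pendant '[[0,0,-0.005,0,0,0,0],[0,0,-0.008,0,0,0,0],[0,0,-0.01,0,0,0,0],[0,0,-0.015,0,0,0,0],[0,0,-0.03,0,0,0,0],[0,0,-0.03,0,0,0,0],[0,0,0,0,0,0,0]]' >/dev/null
cat >> h.py <<'E'
def tray(fn):
    c=snap('top',fn); p=c['pixels'][:,:,::-1]; hsv=cv2.cvtColor(p,cv2.COLOR_BGR2HSV)
    m=((hsv[...,2]>118)).astype(np.uint8)*255; k=np.zeros_like(m); k[180:262,206:318]=m[180:262,206:318]
    k=cv2.morphologyEx(k,cv2.MORPH_CLOSE,np.ones((5,5)))
    ct=max(cv2.findContours(k,cv2.RETR_EXTERNAL,cv2.CHAIN_APPROX_SIMPLE)[0],key=cv2.contourArea)
    q=cv2.minAreaRect(ct); bx=np.array([onz(c,*x,.02)[:2] for x in cv2.boxPoints(q)])
    print('tray centre',bx.mean(0).round(4),'sides',np.linalg.norm(bx[1]-bx[0]).round(3),np.linalg.norm(bx[2]-bx[1]).round(3),'corners',bx.round(3).tolist(),q)
    return c
E
python3 - <<'E'
from h import *
st(); tray('t2'); s=snap('scene','s4'); 
u,v=np.array(proj(s,m2w(0,40,120))).round().astype(int); a=s['pixels'][v-60:v+60,u-70:u+90,::-1]; cv2.imwrite('pics/s4c.png',cv2.resize(a,None,fx=4,fy=4,interpolation=cv2.INTER_CUBIC))
E
```

```text
t 14.93 mod mm [ 13.   22.3 175.4] yaw 126.42 F [ 0.6 -0.3 -0.7] T [0.03 0.04 0.02] gap 8.5 ff 62.2 z [ 0.007 -0.002 -1.   ] j6 [-0.29  0.64]
tray centre [0.4682 0.21  ] sides 0.169 0.231 corners [[0.4, 0.334], [0.568, 0.313], [0.536, 0.085], [0.369, 0.108]] ((259.4678649902344, 225.69955444335938), (72.7945327758789, 53.92686080932617), 6.766174793243408)
```

View pics/s4c.png

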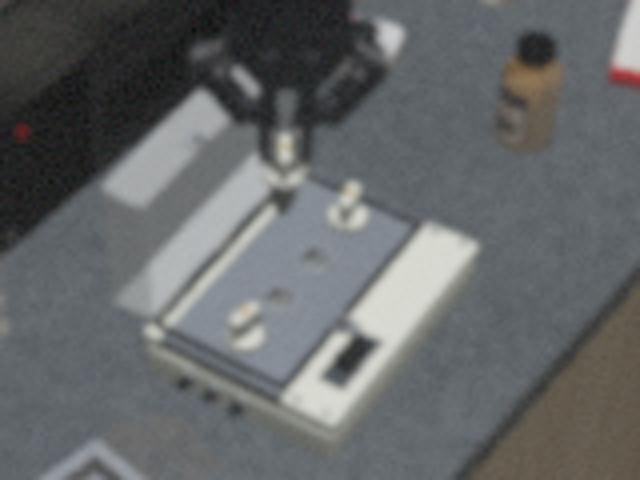

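Out cleanly; the tray is at (0.468, 0.210), where it was. I'll carry it there.

```bash
python3 -m pendant '[[0,0,0,0,0,-10,0],[0,0,0,0,0,-10,0],[0,0,0,0,0,-10,0],[0,0,0,0,0,-10,0],[0,0,0,0,0,-10,0],[0,0,0,0,0,-4,0]]' >/dev/null
python3 -c "
from h import *
st();print(to([.446,.155,.1]))"
```

```text
t 15.78 mod mm [  9.6  23.7 169.1] yaw -179.4 F [-0.4  0.1 -2. ] T [ 0.01  0.02 -0.04] gap 8.5 ff 62.1 z [-0.004  0.001 -1.   ] j6 [-0.29 -0.3 ]
[ 51.6 237.3  69.5]
```

```bash
python3 -m pendant '[[0.0086,0.0396,0,0,0,0,0],[0.0086,0.0396,0,0,0,0,0],[0.0086,0.0396,0,0,0,0,0],[0.0086,0.0396,0,0,0,0,0],[0.0086,0.0396,0,0,0,0,0],[0.0086,0.0396,0,0,0,0,0],[0,0,0.02,0,0,0,0],[0,0,0.02,0,0,0,0],[0,0,0,0,-10.6,0,0],[0,0,0,0,-10.6,0,0],[0,0,0,0,-10.6,0,0],[0,0,0,0,-10.6,0,0],[0,0,0,0,0,0,0]]' >/dev/null
python3 -c "
from h import *
st();print(r.get_state()['position'],to([.446,.155,.06]))"
```

```text
t 17.4 mod mm [-35.1 262.3 111.6] yaw -179.04 F [-2.2  0.7 -4.8] T [ 0.01  1.06 -0.01] gap 8.3 ff 62.1 z [ 0.657  0.001 -0.754] j6 [0.34 0.25]
[0.43742278 0.15258665 0.11156228] [27.4  2.7 44.5]
```

```bash
python3 -m pendant '[[0.009,0.0009,0.0148,0,0,0,0],[0.009,0.0009,0.0148,0,0,0,0],[0.009,0.0009,0.0148,0,0,0,0],[0.0056,0,0.0064,0,0,0,0],[0,0,0,0,0,0,0],[0,0,0,0,0,0,0]]' >/dev/null
python3 - <<'E'
from h import *
st();print(r.get_state()['position'])
s=snap('scene','s5')
u,v=np.array(proj(s,r.get_state()['position'])).round().astype(int); a=s['pixels'][v-50:v+50,u-60:u+60,::-1]; cv2.imwrite('pics/s5c.png',cv2.resize(a,None,fx=5,fy=5,interpolation=cv2.INTER_CUBIC))
E
```

```text
t 18.15 mod mm [-12.9 266.   73.4] yaw -179.61 F [ 0.4  0.4 -0. ] T [-0.02  0.81 -0.01] gap 8.5 ff 62.2 z [ 0.675  0.005 -0.738] j6 [0.33 0.25]
[0.45931658 0.15800468 0.07336762]
```

View pics/s5c.png

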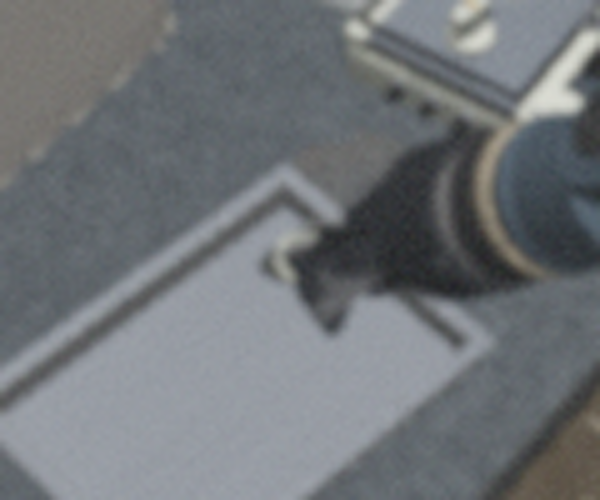

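```bash
python3 -c "
from h import *
print(to([.446,.155,.046]))"
python3 -m pendant '[[0.0093,-0.001,0.004,0,0,0,0],[0.0093,-0.001,0.004,0,0,0,0],[0.0093,0,0.004,0,0,0,0],[0,0,0,0,0,0,0],[0,0,0,0,0,0,0]]' >/dev/null
python3 -c "
from h import *
st();print(r.get_state()['position'])"
```

```text
[28.2 -2.9 11.2]
t 18.82 mod mm [-26.4 264.8  44.2] yaw -179.57 F [-0.3  0.1 -0.9] T [-0.03  0.84 -0.01] gap 8.6 ff 62.2 z [ 0.675  0.005 -0.738] j6 [0.34 0.25]
[0.44591569 0.15578198 0.04418541]
```

Lower 2 mm at a time until contact (world-down = tool (0.74·d, 0, 0.675·d) roughly swapped for tilt).

```bash
for i in 1 2 3; do python3 -m pendant '[[0.0013,0,0.0015,0,0,0,0],[0,0,0,0,0,0,0]]' | grep -E 'pos|wrist'; done
```

```text
position: [0.446, 0.1557, 0.0421]
wrist_force: [-0.1, -0.0, -1.3]
position: [0.4457, 0.1556, 0.0396]
wrist_force: [-0.1, -0.8, -0.7]
position: [0.4459, 0.1557, 0.0378]
wrist_force: [0.4, -0.5, -1.3]
```

```bash
for i in 1 2; do python3 -m pendant '[[0.0013,0,0.0015,0,0,0,0],[0,0,0,0,0,0,0]]' | grep -E 'pos|wrist'; done;  python3 -m pendant '[[0.0013,0,0.0015,0,0,0,0],[0,0,0,0,0,0,0]]' | grep -E 'pos|wrist'
```

```text
position: [0.4467, 0.1558, 0.0371]
wrist_force: [-0.4, -0.1, 1.1]
position: [0.4477, 0.1561, 0.0366]
wrist_force: [-0.4, 0.0, 4.5]
position: [0.4488, 0.1563, 0.0363]
wrist_force: [-0.6, 0.1, 7.0]
```

```bash
python3 -m pendant '[[-0.002,0,-0.0022,0,0,0,0],[0,0,0,0,0,0,0.03],[0,0,0,0,0,0,0.05],[0,0,0,0,0,0,0.05],[0,0,-0.02,0,0,0,0.05],[0,0,-0.04,0,0,0,0.05],[0,0,-0.05,0,0,0,0.05],[-0.03,0,-0.03,0,10.6,0,0.05],[0,0,0,0,10.6,0,0.05],[0,0,0,0,10.6,0,0.05],[0,0,0,0,10.6,0,0.05],[0,0,0,0,0,0,0.05]]' >/dev/null
python3 - <<'E'
from h import *
st();s=snap('scene','s6')
u,v=np.array(proj(s,[.468,.21,.01])).round().astype(int); a=s['pixels'][v-60:v+60,u-80:u+80,::-1]; cv2.imwrite('pics/s6c.png',cv2.resize(a,None,fx=4,fy=4,interpolation=cv2.INTER_CUBIC))
tray('t3')
E
```

```text
t 21.82 mod mm [-74.8 289.1 153.1] yaw 179.5 F [-0.9  0.1 -0.2] T [ 0.07 -0.04 -0.01] gap 49.8 ff 0.0 z [-0.03  -0.018 -0.999] j6 [0.27 0.28]
tray centre [0.4682 0.2098] sides 0.169 0.23 corners [[0.4, 0.334], [0.568, 0.313], [0.536, 0.085], [0.369, 0.108]] ((259.51800537109375, 225.70550537109375), (72.69354248046875, 53.92686080932617), 6.76617431640625)
```

View pics/s6c.png

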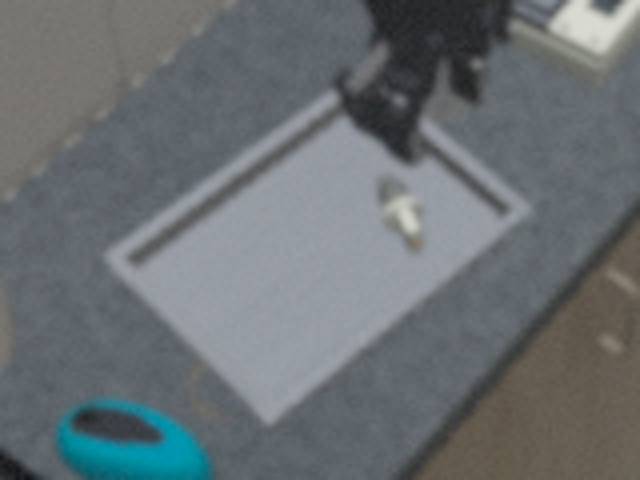

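Laid flat in the tray at crop (403,215). Next the y=+72 electrode.

```bash
cat >> h.py <<'E'
def rot(yawdeg):
    "rotation vector (deg, tool axes) to tool-down at this yaw"
    y=np.radians(yawdeg); x=np.array([np.cos(y),np.sin(y),0]); z=np.array([0,0,-1.]); T=np.c_[x,np.cross(z,x),z]
    return np.degrees((R.from_quat(r.get_state()['tcp_rot']).inv()*R.from_matrix(T)).as_rotvec()).round(2)
E
python3 -c "
from h import *
print(rot(-179.9))"
python3 -m pendant '[[0,0,0,0,0,-9.7,0.045],[0,0,0,0,0,-9.7,0.045],[0,0,0,0,0,-9.7,0.045],[0,0,0,0,0,-9.7,0.045],[0,0,0,0,0,-9.7,0.045],[0,0,0,0,0,-9.7,0.045],[0,0,0,0,0,-9.7,0.045],[0,0,0,0,0,-9.7,0.045],[0,0,0,0,0,0,0.045],[0,0,0,0,0,0,0.045]]' >/dev/null
python3 -c "
from h import *
st();print(rot(-102.7),to(m2w(10.5,71.5,54.5)))"
```

```text
[-0.92 -1.23 -0.47]
t 23.18 mod mm [-76.9 290.1 159.1] yaw -102.83 F [ 0.2 -0.1 -0.2] T [ 0.    0.01 -0.01] gap 45.0 ff 0.0 z [-0.015 -0.014 -1.   ] j6 [ 0.27 -1.07]
[ 0.68 -0.99 -0.14] [ 181.1 -149.6  106. ]
```

```bash
python3 -m pendant '[[0.0363,-0.03,0.010,0.7,-1,0,0.045],[0.0363,-0.03,0.010,0,0,0,0.045],[0.0363,-0.03,0.010,0,0,0,0.045],[0.0363,-0.03,0.010,0,0,0,0.045],[0.0363,-0.03,0.010,0,0,0,0.045],[0,0,0.02,0,0,0,0.045],[0,0,0,0,0,0,0.045],[0,0,0,0,0,0,0.045]]' >/dev/null
python3 -c "
from h import *
st();print(rot(-102.7),to(m2w(10.5,71.5,54.5)))"
```

```text
t 24.18 mod mm [13.2 72.5 88.8] yaw -102.74 F [-0.2 -0.3  0.1] T [ 0.04 -0.01 -0.02] gap 45.0 ff 0.0 z [-0.002 -0.001 -1.   ] j6 [-0.2  -1.55]
[ 0.09 -0.06 -0.04] [ 1.7  2.2 34.3]
```

```bash
python3 -m pendant '[[0.0017,0.0022,0.015,0,0,0,0.045],[0,0,0.015,0,0,0,0.045],[0,0,0.0043,0,0,0,0.045],[0,0,0,0,0,0,0.045],[0,0,0,0,0,0,0.02],[0,0,0,0,0,0,0],[0,0,0,0,0,0,0],[0,0,0,0,0,0,0]]' 60 >/dev/null
python3 -c "
from h import *
st()"
python3 -m pendant '[[0,0,-0.0006,0,0,-10,0],[0,0,-0.0006,0,0,-10,0],[0,0,-0.0006,0,0,-10,0],[0,0,-0.0006,0,0,10,0],[0,0,-0.0006,0,0,10,0],[0,0,-0.0006,0,0,10,0]]' >/dev/null
python3 -c "
from h import *
st()"
```

```text
t 25.18 mod mm [10.4 71.4 54.4] yaw -102.74 F [-2.   1.7  3.3] T [0.42 0.5  0.06] gap 8.5 ff 60.3 z [-0.003  0.    -1.   ] j6 [-0.2  -1.55]
t 25.93 mod mm [ 9.8 71.6 54.5] yaw -103.02 F [  5.1   0.4 -12.2] T [ 0.12 -1.21  0.13] gap 8.6 ff 58.2 z [-0.005  0.001 -1.   ] j6 [-0.2  -1.55]
```

```bash
python3 -m pendant '[[0,0,-0.0003,0,0,-10,0],[0,0,-0.0003,0,0,-10,0],[0,0,-0.0003,0,0,-10,0],[0,0,-0.0003,0,0,-10,0],[0,0,-0.0005,0,0,10,0],[0,0,-0.0005,0,0,10,0],[0,0,-0.0005,0,0,10,0],[0,0,-0.0005,0,0,10,0]]' >/dev/null
python3 -c "
from h import *
st()"
python3 -m pendant '[[0,0,-0.0005,0,0,-10,0],[0,0,-0.0005,0,0,-10,0],[0,0,-0.0005,0,0,-10,0],[0,0,-0.0005,0,0,-10,0],[0,0,-0.0005,0,0,10,0],[0,0,-0.0005,0,0,10,0],[0,0,-0.0005,0,0,10,0],[0,0,-0.0005,0,0,10,0]]' >/dev/null
python3 -c "
from h import *
st()"
```

```text
t 26.93 mod mm [ 7.7 71.4 58.1] yaw -103.09 F [-3.1 -0.8 -4.1] T [-0.11  0.75  0.09] gap 8.3 ff 60.1 z [-0.009 -0.    -1.   ] j6 [-0.2  -1.55]
t 27.93 mod mm [ 8.1 71.5 62.2] yaw -103.05 F [-1.7  0.9 -3.9] T [-0.02  0.54  0.32] gap 8.7 ff 60.1 z [-0.008 -0.    -1.   ] j6 [-0.2  -1.55]
```

```bash
python3 -m pendant '[[0,0,-0.0007,0,0,-10,0],[0,0,-0.0007,0,0,-10,0],[0,0,-0.0007,0,0,-10,0],[0,0,-0.0007,0,0,-10,0],[0,0,-0.0006,0,0,10,0],[0,0,-0.0006,0,0,10,0],[0,0,-0.0006,0,0,10,0],[0,0,-0.0006,0,0,10,0]]' >/dev/null
python3 -c "
from h import *
st()"
python3 -m pendant '[[0,0,-0.0006,0,0,-10,0],[0,0,-0.0006,0,0,-10,0],[0,0,-0.0006,0,0,-10,0],[0,0,-0.0006,0,0,-10,0],[0,0,-0.0006,0,0,10,0],[0,0,-0.0006,0,0,10,0],[0,0,-0.0006,0,0,10,0],[0,0,-0.0006,0,0,10,0]]' >/dev/null
python3 -c "
from h import *
st()"
```

```text
t 28.93 mod mm [10.5 71.1 69.5] yaw -103.07 F [-0.2  0.4 -0.6] T [0.14 0.11 0.01] gap 8.9 ff 60.6 z [-0.003 -0.001 -1.   ] j6 [-0.2  -1.55]
t 29.93 mod mm [10.5 70.8 74.1] yaw -103.08 F [ 0.7 -0.9 -0.4] T [-0.04 -0.04  0.02] gap 8.8 ff 60.5 z [-0.003 -0.001 -1.   ] j6 [-0.2  -1.55]
```

```bash
python3 -m pendant '[[0,0,-0.005,0,0,0,0],[0,0,-0.008,0,0,0,0],[0,0,-0.01,0,0,0,0],[0,0,-0.015,0,0,0,0],[0,0,-0.03,0,0,0,0],[0,0,-0.03,0,0,0,0],[0,0,0,0,0,10.4,0],[0,0,0,0,0,10.4,0],[0,0,0,0,0,10.4,0],[0,0,0,0,0,10.4,0],[0,0,0,0,0,10.4,0],[0,0,0,0,0,10.4,0],[0,0,0,0,0,10.4,0],[0,0,0,0,0,4,0],[0,0,0,0,0,0,0]]' >/dev/null
python3 - <<'E'
from h import *
st(); c=tray('t4')
print(to([.440,.21,.12]))
# is the wing tip/flange visible below the fingers in scene?
s=snap('scene','s7'); g=s['pixels'].astype(int); p=r.get_state()['position']
u,v=np.array(proj(s,p)).round().astype(int); print(g[v-4:v+24:2,u-8:u+9:2].sum(2)//3)
E
```

```text
t 31.8 mod mm [ 11.1  71.  173.7] yaw -179.47 F [-1.1  0.5 -1.5] T [ 0.03 -0.01  0.04] gap 8.6 ff 60.5 z [-0.001 -0.001 -1.   ] j6 [-0.2  -0.21]
tray centre [0.4574 0.2498] sides 0.169 0.265 corners [[0.391, 0.39], [0.559, 0.371], [0.523, 0.108], [0.356, 0.13]] ((246.8963623046875, 229.4329376220703), (83.59666442871094, 53.890586853027344), 6.34019136428833)
[ 55.7 245.1  53.4]
[[122 108  44  46  72 122 141 108 115]
 [160 140  50  43  69 103 116 107 167]
 [179 155  87  50  72  87 127 163 184]
 [181 172 166 132 102 132 169 191 161]
 [181 175 167 168 154 161 160 155 141]
 [181 181 147  90  87 103 143 140 142]
 [183 169 121  70  68  96 139 142 143]
 [171 134 125 109  75 121 140 140 143]
 [121 124 181 154 121 137 140 141 138]
 [123 183 177 146 140 142 142 140 141]
 [187 180 147 140 142 145 140 142 141]
 [182 149 144 143 138 142 139 142 142]
 [152 140 143 139 140 138 143 139 139]
 [142 143 144 143 143 140 141 118 107]]
```

The tray has been knocked left; the left edge of the mask merges with something else, so I'll look.

```bash
python3 - <<'E'
from h import *
c=load('t4'); cv2.imwrite('pics/t4c.png',cv2.resize(c['pixels'][180:270,190:320,::-1],None,fx=6,fy=6,interpolation=cv2.INTER_CUBIC))
E
```

```text
(no output)
```

View pics/t4c.png

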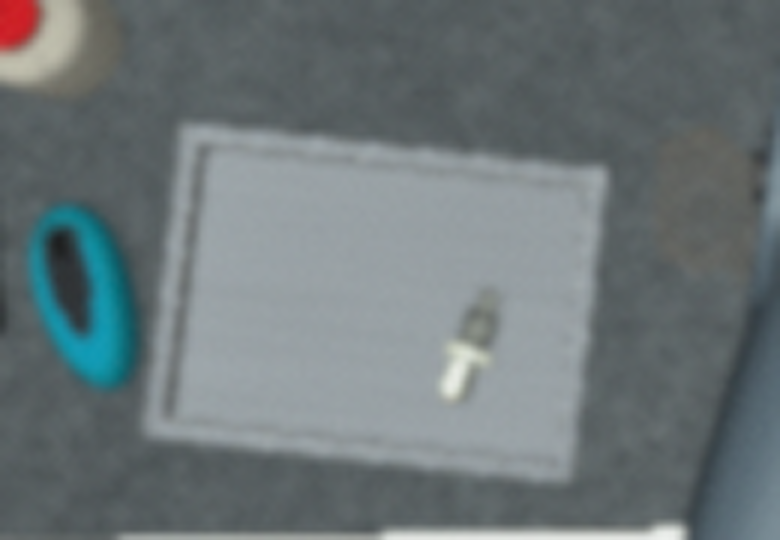

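Tray corners at crop (182,125), (608,170), (573,482), (145,437), with the electrode still in it at (467,345). I'll place the next one near (355,325).

```bash
python3 - <<'E'
from h import *
c=load('t4')
for n,a in(('c',(377,303)),('e1',(467,345)),('p2',(355,320)),('p3',(245,310)),('corn',(182,125)),('corn',(608,170)),('corn',(573,482))):
    print(n,onz(c,190+(a[0]+.5)/6-.5,180+(a[1]+.5)/6-.5,.02 if n in('c','corn') else .01).round(4))
w=onz(c,190+355/6,180+320/6,.01); w[0]-=.015; w[2]=.12; print(w,to(w))
E
```

```text
c [0.4545 0.2322 0.02  ]
e1 [0.4317 0.1865 0.01  ]
p2 [0.4462 0.2454 0.01  ]
p3 [0.4528 0.3034 0.01  ]
corn [0.5505 0.3341 0.02  ]
corn [0.5215 0.1099 0.02  ]
corn [0.3593 0.131  0.02  ]
[0.42982744 0.2440804  0.12      ] [ 65.6 279.2  53.2]
```

```bash
python3 -m pendant '[[0.0094,0.0399,0,0,0,0,0],[0.0094,0.0399,0,0,0,0,0],[0.0094,0.0399,0,0,0,0,0],[0.0094,0.0399,0,0,0,0,0],[0.0094,0.0399,0,0,0,0,0],[0.0094,0.0399,0,0,0,0,0],[0.0094,0.0399,0,0,0,0,0],[0,0,0.02,0,0,0,0],[0,0,0.02,0,0,0,0],[0,0,0,0,-10.6,0,0],[0,0,0,0,-10.6,0,0],[0,0,0,0,-10.6,0,0],[0,0,0,0,-10.6,0,0],[0,0,0,0,0,0,0],[0,0,0,0,0,0,0]]' >/dev/null
python3 -c "
from h import *
st();print(r.get_state()['position'],to([.428,.245,.048]))"
```

```text
t 33.77 mod mm [-34.4 355.2 135.5] yaw -179.6 F [ 0.8  0.3 -0.1] T [ 0.    0.72 -0.02] gap 8.6 ff 60.5 z [ 0.674  0.007 -0.739] j6 [0.63 0.49]
[0.43097977 0.24529382 0.13546582] [61.1 -0.4 62.6]
```

```bash
python3 -m pendant '[[0.0153,0,0.0156,0,0,0,0],[0.0153,0,0.0156,0,0,0,0],[0.0153,0,0.0156,0,0,0,0],[0.0153,0,0.0156,0,0,0,0],[0,0,0,0,0,0,0],[0,0,0,0,0,0,0]]' | grep -E 'pos|wrist'
for i in 1 2 3 4; do python3 -m pendant '[[0.0013,0,0.0015,0,0,0,0],[0,0,0,0,0,0,0]]' | grep -E 'pos|wrist'; done
```

```text
position: [0.4296, 0.2458, 0.0502]
wrist_force: [0.3, -0.1, -1.1]
position: [0.427, 0.2447, 0.0446]
wrist_force: [-0.6, -0.1, -0.9]
position: [0.4261, 0.2441, 0.041]
wrist_force: [0.3, 1.0, -0.3]
position: [0.4262, 0.2441, 0.0389]
wrist_force: [-0.1, -0.5, -0.5]
position: [0.4263, 0.2441, 0.037]
wrist_force: [0.2, -0.2, -1.2]
```

```bash
for i in 1 2; do python3 -m pendant '[[0.0013,0,0.0015,0,0,0,0],[0,0,0,0,0,0,0]]' | grep -E 'pos|wrist'; done
```

```text
position: [0.4265, 0.2441, 0.0351]
wrist_force: [-0.1, -0.3, -0.2]
position: [0.4272, 0.2445, 0.0343]
wrist_force: [-2.0, -0.6, 2.5]
```

```bash
python3 -m pendant '[[-0.001,0,-0.0011,0,0,0,0],[0,0,0,0,0,0,0.03],[0,0,0,0,0,0,0.05],[0,0,0,0,0,0,0.05],[0,0,-0.02,0,0,0,0.05],[0,0,-0.04,0,0,0,0.05],[0,0,-0.05,0,0,0,0.05],[-0.03,0,-0.03,0,10.6,0,0.05],[0,0,0,0,10.6,0,0.05],[0,0,0,0,10.6,0,0.05],[0,0,0,0,10.6,0,0.05],[0,0,0,0,0,0,0.05]]' >/dev/null
python3 -m pendant '[[0.02,-0.04,0,0,0,9.75,0.045],[0.02,-0.04,0,0,0,9.75,0.045],[0,0,0,0,0,9.75,0.045],[0,0,0,0,0,9.75,0.045],[0,0,0,0,0,9.75,0.045],[0,0,0,0,0,9.75,0.045],[0,0,0,0,0,9.75,0.045],[0,0,0,0,0,9.75,0.045],[0,0,0,0,0,0,0.045],[0,0,0,0,0,0,0.045]]' 60 >/dev/null
python3 - <<'E'
from h import *
st();print(rot(102),to(m2w(10.5,-72.5,54.5)))
c=snap('top','t5'); cv2.imwrite('pics/t5c.png',cv2.resize(c['pixels'][175:265,200:420,::-1],None,fx=3.6,fy=3.6,interpolation=cv2.INTER_CUBIC))
E
```

```text
t 38.77 mod mm [-162.5  286.9  159.1] yaw 102.62 F [-0.   0.5  0.6] T [ 0.01 -0.02 -0.03] gap 44.8 ff 0.0 z [-0.001 -0.    -1.   ] j6 [0.31 1.66]
[-0.06  0.01  0.62] [-380.5  120.   104.5]
```

View pics/t5c.png

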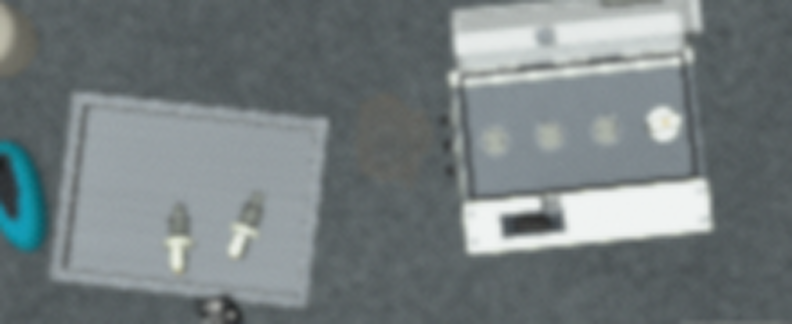

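Two electrodes are in the tray at (178,240) and (245,225), and the last one is in its bore at (663,124).

```bash
python3 -m pendant '[[-0.0423,0.012,0,0,0,0.6,0.045],[-0.0423,0.0133,0,0,0,0,0.045],[-0.0423,0.0133,0,0,0,0,0.045],[-0.0423,0.0133,0,0,0,0,0.045],[-0.0423,0.0133,0,0,0,0,0.045],[-0.0423,0.0133,0,0,0,0,0.045],[-0.0423,0.0133,0,0,0,0,0.045],[-0.0423,0.0133,0.02,0,0,0,0.045],[-0.0423,0.0133,0.03,0,0,0,0.045],[0,0,0.015,0,0,0,0.045],[0,0,0,0,0,0,0.045],[0,0,0,0,0,0,0.045]]' >/dev/null
python3 -c "
from h import *
c=load('t5');print(w2m(onz(c,200+663/3.6,175+124/3.6,.06)))
st();print(rot(102),to(m2w(10.5,-72.5,54.5)))"
```

```text
[  8.96711944 -73.12139023  60.        ]
t 40.33 mod mm [  4.9 -74.3  94.6] yaw 101.94 F [-0.2 -0.4  0.3] T [ 0.1  -0.03  0.  ] gap 44.6 ff 0.0 z [-0.002 -0.001 -1.   ] j6 [-0.47  0.89]
[-0.1   0.03 -0.06] [ 1.1  5.8 40.1]
```

```bash
python3 -m pendant '[[0.0011,0.0055,0.015,0,0,0,0.045],[0,0,0.015,0,0,0,0.045],[0,0,0.010,0,0,0,0.045],[0,0,0,0,0,0,0.045],[0,0,0,0,0,0,0.02],[0,0,0,0,0,0,0],[0,0,0,0,0,0,0],[0,0,0,0,0,0,0]]' 60 >/dev/null
python3 -c "
from h import *
st()"
python3 -m pendant '[[0,0,-0.0006,0,0,-10,0],[0,0,-0.0006,0,0,-10,0],[0,0,-0.0006,0,0,-10,0],[0,0,-0.0006,0,0,10,0],[0,0,-0.0006,0,0,10,0],[0,0,-0.0006,0,0,10,0]]' >/dev/null
python3 -c "
from h import *
st()"
```

```text
t 41.33 mod mm [ 10.6 -73.6  54.1] yaw 101.84 F [-0.6 -0.1  1.6] T [ 0.11 -0.07 -0.1 ] gap 8.5 ff 60.0 z [-0.001 -0.001 -1.   ] j6 [-0.46  0.9 ]
t 42.08 mod mm [ 10.2 -73.1  55.8] yaw 101.59 F [ 0.9 -0.3 -5. ] T [-0.24 -0.36  0.31] gap 8.8 ff 59.3 z [-0.003  0.    -1.   ] j6 [-0.46  0.91]
```

```bash
python3 -m pendant '[[0,0,-0.0006,0,0,-10,0],[0,0,-0.0006,0,0,-10,0],[0,0,-0.0006,0,0,-10,0],[0,0,-0.0006,0,0,-10,0],[0,0,-0.0005,0,0,10,0],[0,0,-0.0005,0,0,10,0],[0,0,-0.0005,0,0,10,0],[0,0,-0.0005,0,0,10,0]]' >/dev/null
python3 -c "
from h import *
st()"
python3 -m pendant '[[0,0,-0.0006,0,0,-10,0],[0,0,-0.0006,0,0,-10,0],[0,0,-0.0006,0,0,-10,0],[0,0,-0.0006,0,0,-10,0],[0,0,-0.0006,0,0,10,0],[0,0,-0.0006,0,0,10,0],[0,0,-0.0006,0,0,10,0],[0,0,-0.0006,0,0,10,0]]' >/dev/null
python3 -c "
from h import *
st()"
```

```text
t 43.08 mod mm [ 10.4 -72.8  58.9] yaw 101.59 F [  4.5  -1.3 -10. ] T [-0.16 -1.14  0.11] gap 8.8 ff 58.7 z [-0.003  0.001 -1.   ] j6 [-0.46  0.91]
t 44.08 mod mm [  7.8 -73.9  64.9] yaw 101.48 F [-3.1 -2.6 -1.1] T [-0.65  0.78 -0.22] gap 8.3 ff 60.0 z [-0.008 -0.002 -1.   ] j6 [-0.46  0.91]
```

```bash
python3 -m pendant '[[0,0,-0.0008,0,0,-10,0],[0,0,-0.0008,0,0,-10,0],[0,0,-0.0008,0,0,-10,0],[0,0,-0.0008,0,0,-10,0],[0,0,-0.0006,0,0,10,0],[0,0,-0.0006,0,0,10,0],[0,0,-0.0006,0,0,10,0],[0,0,-0.0006,0,0,10,0]]' >/dev/null
python3 -c "
from h import *
st()"
python3 -m pendant '[[0,0,-0.0006,0,0,-10,0],[0,0,-0.0006,0,0,-10,0],[0,0,-0.0006,0,0,-10,0],[0,0,-0.0006,0,0,-10,0],[0,0,-0.0006,0,0,10,0],[0,0,-0.0006,0,0,10,0],[0,0,-0.0006,0,0,10,0],[0,0,-0.0006,0,0,10,0]]' >/dev/null
python3 -c "
from h import *
st()"
```

```text
t 45.08 mod mm [ 10.  -73.2  71.5] yaw 101.55 F [ 0.9 -0.3 -1. ] T [ 0.01 -0.   -0.01] gap 8.6 ff 60.1 z [-0.003 -0.    -1.   ] j6 [-0.46  0.91]
t 46.08 mod mm [ 10.  -73.2  76.3] yaw 101.54 F [-0.5  0.2 -0.7] T [ 0.04  0.   -0.04] gap 9.0 ff 60.1 z [-0.003 -0.    -1.   ] j6 [-0.46  0.91]
```

Loose. Lift, turn to yaw 180 (−78°), re-measure the tray.

```bash
python3 -m pendant '[[0,0,-0.005,0,0,0,0],[0,0,-0.008,0,0,0,0],[0,0,-0.01,0,0,0,0],[0,0,-0.015,0,0,0,0],[0,0,-0.03,0,0,0,0],[0,0,-0.03,0,0,0,0],[0,0,0,0,0,-10,0],[0,0,0,0,0,-10,0],[0,0,0,0,0,-10,0],[0,0,0,0,0,-10,0],[0,0,0,0,0,-10,0],[0,0,0,0,0,-10,0],[0,0,0,0,0,-10,0],[0,0,0,0,0,-8,0],[0,0,0,0,0,0,0]]' >/dev/null
python3 - <<'E'
from h import *
st(); tray('t6'); c=load('t6'); p=load('t5')
d=np.abs(c['pixels'].astype(int)-p['pixels'].astype(int)).sum(2)[185:262,215:295]; print('change in tray area',(d>60).sum())
print(to([.432,.292,.12]))
s=snap('scene','s8'); g=s['pixels'].astype(int); q=r.get_state()['position']
u,v=np.array(proj(s,q)).round().astype(int); print(g[v-4:v+18:2,u-8:u+9:2].sum(2)//3)
E
```

```text
t 47.95 mod mm [ 10.6 -73.5 175.8] yaw 179.79 F [-0.3 -0.5 -1.7] T [ 0.01  0.02 -0.02] gap 8.4 ff 60.1 z [-0.001 -0.001 -1.   ] j6 [-0.46 -0.46]
tray centre [0.4573 0.25  ] sides 0.17 0.265 corners [[0.39, 0.39], [0.559, 0.371], [0.524, 0.109], [0.356, 0.13]] ((246.8353729248047, 229.48170471191406), (83.48624420166016, 54.00102233886719), 6.340191841125488)
change in tray area 37
[ 78.8 470.3  55.3]
[[107  95  49  42  60 119 168 138 111]
 [ 95  87  47  45  61 105 138 117 104]
 [103  89  80  67  68  93 113 109 100]
 [102  98 136 158 148 150 149 122  98]
 [ 98  97 101 147 172 166 131 102  96]
 [101 100  93  75  82  83  88  95 103]
 [103 102  93  64  60  68  97 101  98]
 [101  98  94  80  64  88 105 101  97]
 [103 101  93  89  97  98  97 102 101]
 [100 105 101 100 103 101 101  98 105]
 [105 105 101 103 100  99  99 100  99]]
```

```bash
python3 -m pendant '[[0.0072,0.0428,0,0,0,0,0],[0.0072,0.0428,0,0,0,0,0],[0.0072,0.0428,0,0,0,0,0],[0.0072,0.0428,0,0,0,0,0],[0.0072,0.0428,0,0,0,0,0],[0.0072,0.0428,0,0,0,0,0],[0.0072,0.0428,0,0,0,0,0],[0.0072,0.0428,0,0,0,0,0],[0.0072,0.0428,0,0,0,0,0],[0.0072,0.0428,0,0,0,0,0],[0.0072,0.0428,0,0,0,0,0],[0,0,0.02,0,0,0,0],[0,0,0.02,0,0,0,0],[0,0,0,0,-10.6,0,0],[0,0,0,0,-10.6,0,0],[0,0,0,0,-10.6,0,0],[0,0,0,0,-10.6,0,0],[0,0,0,0,0,0,0],[0,0,0,0,0,0,0]]' >/dev/null
python3 -c "
from h import *
st();print(r.get_state()['position'],to([.432,.290,.048]))"
```

```text
t 50.42 mod mm [-30.1 403.3 137.2] yaw 179.7 F [ 0.8  0.1 -0.3] T [0.04 0.78 0.02] gap 8.3 ff 60.1 z [ 0.673 -0.    -0.739] j6 [0.75 0.6 ]
[0.43153994 0.29355539 0.13719894] [59.7 -3.8 66.3]
```

```bash
python3 -m pendant '[[0.0149,-0.001,0.0166,0,0,0,0],[0.0149,-0.001,0.0166,0,0,0,0],[0.0149,-0.001,0.0166,0,0,0,0],[0.0149,0,0.0166,0,0,0,0],[0,0,0,0,0,0,0],[0,0,0,0,0,0,0]]' | grep -E 'pos|wrist'
for i in 1 2 3 4 5; do python3 -m pendant '[[0.0013,0,0.0015,0,0,0,0],[0,0,0,0,0,0,0]]' | grep -E 'pos|wrist'; done
```

```text
position: [0.434, 0.2912, 0.0499]
wrist_force: [0.9, -0.3, -1.2]
position: [0.4316, 0.29, 0.0447]
wrist_force: [0.5, 0.1, -2.1]
position: [0.4307, 0.2893, 0.0412]
wrist_force: [0.8, 0.3, -2.1]
position: [0.4308, 0.2892, 0.039]
wrist_force: [0.8, 0.8, -1.8]
position: [0.431, 0.2893, 0.0372]
wrist_force: [-0.4, -0.5, -1.5]
position: [0.4317, 0.2897, 0.0364]
wrist_force: [-0.9, -0.2, 1.5]
```

```bash
python3 -m pendant '[[-0.001,0,-0.0011,0,0,0,0],[0,0,0,0,0,0,0.03],[0,0,0,0,0,0,0.05],[0,0,0,0,0,0,0.05],[0,0,-0.02,0,0,0,0.05],[0,0,-0.04,0,0,0,0.05],[0,0,-0.05,0,0,0,0.05],[-0.03,0,-0.03,0,10.6,0,0.05],[-0.03,0,0,0,10.6,0,0.05],[0,0,0,0,10.6,0,0.05],[0,0,0,0,10.6,0,0.05],[0,0,0,0,0,0,0]]' >/dev/null
python3 - <<'E'
from h import *
st(); print('rot',rot(184.41-360))
c=snap('top','t7'); hs=cv2.cvtColor(c['pixels'],cv2.COLOR_RGB2HSV)
m=((c['pixels'].min(2)>185)*255).astype(np.uint8); k=np.zeros_like(m);k[195:258,216:290]=m[195:258,216:290]
n,l,s,ce=cv2.connectedComponentsWithStats(k); print([(s[i,4],onz(c,*ce[i],.01)[:2].round(3).tolist()) for i in range(1,n) if s[i,4]>3])
for th in np.linspace(1.6,0,11):
    x=-124*np.cos(th)+34*np.sin(th); z=124*np.sin(th)+34*np.cos(th); print(round(th,2),'TCP mod',round(72+x+11,1),-45,round(50+z,1))
# dark tab in open cover seen from top: grey-brown patch at t5 crop (630,0)
print(to(m2w(60,-45,240)))
E
```

```text
t 53.92 mod mm [-74.5 402.  173.2] yaw 179.64 F [-1.1 -1.4  0.3] T [-0.01 -0.01 -0.01] gap 32.8 ff 0.0 z [-0.008 -0.004 -1.   ] j6 [0.5  0.51]
rot [-0.21 -0.49 -4.77]
[(np.int32(26), [0.419, 0.192]), (np.int32(25), [0.415, 0.294]), (np.int32(25), [0.41, 0.247])]
1.6 TCP mod 120.6 -45 173.0
1.44 TCP mod 100.5 -45 177.4
1.28 TCP mod 80.0 -45 178.5
1.12 TCP mod 59.6 -45 176.4
0.96 TCP mod 39.7 -45 171.1
0.8 TCP mod 21.0 -45 162.6
0.64 TCP mod 3.8 -45 151.3
0.48 TCP mod -11.3 -45 137.4
0.32 TCP mod -24.0 -45 121.3
0.16 TCP mod -34.0 -45 103.3
0.0 TCP mod -41.0 -45 84.0
[-171.6 -434.9  -65.3]
```

All three wings show inside the tray. Now to the cover.

```bash
python3 -m pendant '[[0,0,-0.033,0,0,-4.8,0],[0,0,-0.033,0,0,0,0],[-0.0156,-0.0395,0,0,0,0,0],[-0.0156,-0.0395,0,0,0,0,0],[-0.0156,-0.0395,0,0,0,0,0],[-0.0156,-0.0395,0,0,0,0,0],[-0.0156,-0.0395,0,0,0,0,0],[-0.0156,-0.0395,0,0,0,0,0],[-0.0156,-0.0395,0,0,0,0,0],[-0.0156,-0.0395,0,0,0,0,0],[-0.0156,-0.0395,0,0,0,0,0],[-0.0156,-0.0395,0,0,0,0,0],[-0.0156,-0.0395,0,0,0,0,0],[0,0,0,0,0,0,0],[0,0,0,0,0,0,0]]' >/dev/null
python3 -c "
from h import *
st();print(rot(184.41-360),to(m2w(140,-45,240)), to(m2w(60,-45,240)))"
```

```text
t 55.85 mod mm [ 95.9 -29.4 243.5] yaw -175.28 F [-0.2  0.3 -0.3] T [ 0.04 -0.02 -0.05] gap -0.1 ff 0.0 z [-0.001 -0.001 -1.   ] j6 [-0.32 -0.41]
[-0.05 -0.07  0.31] [-44.  -15.8   3.5] [ 36.  -15.4   3.6]
```

```bash
python3 -m pendant '[[-0.023,-0.008,0,0,0,0,0],[-0.024,-0.008,0,0,0,0,0],[0,0,0.025,0,0,0,0],[0,0,0.025,0,0,0,0],[0,0,0.023,0,0,0,0],[0,0,0,0,0,0,0],[0,0,0,0,0,0,0]]' >/dev/null
python3 -c "
from h import *
st();print(r.get_state()['position'])"
```

```text
t 56.73 mod mm [143.6 -45.6 171. ] yaw -175.26 F [ 0.3 -0.2 -0.1] T [-0.05  0.03  0.06] gap -0.2 ff 0.0 z [-0.001 -0.001 -1.   ] j6 [-0.32 -0.4 ]
[ 0.63932191 -0.14063053  0.17095325]
```

```bash
python3 -m pendant '[[0.01,0,0,0,0,0,0],[0.01,0,0,0,0,0,0],[0.008,0,0,0,0,0,0],[0.007,0,-0.001,0,0,0,0],[0.01,0,-0.003,0,0,0,0],[0,0,0,0,0,0,0]]' >/dev/null
python3 -c "
from h import *
st()"
```

```text
t 57.48 mod mm [ 97.8 -46.9 173.7] yaw -175.37 F [2.  0.3 1. ] T [-0.02 -0.21  0.02] gap -0.1 ff 0.6 z [-0.002 -0.001 -1.   ] j6 [-0.35 -0.43]
```

```bash
python3 -m pendant '[[0.009,0,-0.001,0,0,0,0],[0.009,0,-0.001,0,0,0,0],[0.01,0,0.0005,0,0,0,0],[0.01,0,0.0005,0,0,0,0],[0.01,0,0.0025,0,0,0,0],[0.01,0,0.0025,0,0,0,0],[0.0095,0,0.004,0,0,0,0],[0.0095,0,0.004,0,0,0,0],[0,0,0,0,0,0,0]]' >/dev/null
python3 -c "
from h import *
st()"
python3 -m pendant '[[0.0085,0,0.0055,0,0,0,0],[0.0085,0,0.0055,0,0,0,0],[0.0075,0,0.007,0,0,0,0],[0.0075,0,0.007,0,0,0,0],[0,0,0,0,0,0,0]]' >/dev/null
python3 -c "
from h import *
st()"
```

```text
t 58.6 mod mm [ 20.3 -47.1 161. ] yaw -175.38 F [0.5 0.9 0.2] T [ 0.09 -0.01 -0.02] gap 0.1 ff 0.5 z [-0.004 -0.    -1.   ] j6 [-0.41 -0.49]
t 59.23 mod mm [-11.9 -47.1 135.5] yaw -175.38 F [-0.4  0.8  1.3] T [ 0.03  0.07 -0.01] gap -0.0 ff 0.6 z [-0.005  0.    -1.   ] j6 [-0.44 -0.52]
```

```bash
python3 -m pendant '[[0.009,0,0.0085,0,0,0,0],[0.009,0,0.0085,0,0,0,0],[0.008,0,0.0095,0,0,0,0],[0.008,0,0.0095,0,0,0,0],[0.005,0,0.008,0,0,0,0],[0,0,0,0,0,0,0],[0,0,0,0,0,0,0]]' >/dev/null
python3 -c "
from h import *
st()"
```

```text
t 60.1 mod mm [-50.1 -47.5  92.5] yaw -175.35 F [0.4 0.1 1.3] T [ 0.04 -0.11  0.02] gap 0.3 ff 0.7 z [-0.003 -0.001 -1.   ] j6 [-0.48 -0.56]
```

Now press down in 1 mm steps, watching force.

```bash
for i in 1 2 3 4 5; do python3 -m pendant '[[0.0002,0,0.002,0,0,0,0],[0,0,0,0,0,0,0]]' | grep -E 'pos|wrist'; done
```

```text
position: [0.446, -0.1574, 0.0912]
wrist_force: [-0.8, 1.2, 5.5]
position: [0.4453, -0.1574, 0.0882]
wrist_force: [-1.7, -0.3, 2.0]
position: [0.4458, -0.1572, 0.0859]
wrist_force: [0.8, 0.0, -0.9]
position: [0.4458, -0.1573, 0.0845]
wrist_force: [-1.0, 0.7, 1.2]
position: [0.4454, -0.1574, 0.0826]
wrist_force: [-1.9, 0.2, 1.8]
```

```bash
for i in 1 2 3 4; do python3 -m pendant '[[0,0,0.001,0,0,0,0],[0,0,0,0,0,0,0]]' | grep -E 'pos|wrist'; done; python3 -c "
from h import *
st()"
```

```text
position: [0.4453, -0.1575, 0.0821]
wrist_force: [-2.7, 1.5, 5.1]
position: [0.4452, -0.1575, 0.0817]
wrist_force: [-3.8, 0.2, 7.4]
position: [0.4452, -0.1575, 0.0813]
wrist_force: [-5.2, 1.0, 10.4]
position: [0.4451, -0.1576, 0.0809]
wrist_force: [-5.9, 2.1, 12.9]
t 62.35 mod mm [-51.3 -47.6  80.9] yaw -175.35 F [-5.9  2.1 12.9] T [0.36 1.4  0.03] gap 0.0 ff 6.7 z [-0.003 -0.001 -1.   ] j6 [-0.48 -0.56]
```

Bottomed at the end stop, so it should have clicked. Ease up and check.

```bash
python3 -m pendant '[[0,0,-0.004,0,0,0,0],[0,0,-0.003,0,0,0,0],[0,0,0,0,0,0,0],[0,0,0,0,0,0,0]]' | grep -E 'pos|wrist'; python3 -m pendant '[[0,0,-0.004,0,0,0,0],[0,0,-0.01,0,0,0,0],[0,0,-0.04,0,0,0,0],[0.04,0,-0.04,0,0,0,0],[0.06,0,0,0,0,0,0],[0,0,0,0,0,0,0]]' | grep -E 'pos|wrist'
python3 - <<'E'
from h import *
s=snap('scene','s9'); cv2.imwrite('pics/s9c.png',cv2.resize(s['pixels'][120:320,230:440,::-1],None,fx=2.9,fy=2.9,interpolation=cv2.INTER_CUBIC))
E
```

```text
position: [0.4455, -0.1574, 0.0851]
wrist_force: [0.1, -1.0, -0.9]
position: [0.3436, -0.1653, 0.1809]
wrist_force: [0.7, 0.0, -0.0]
```

View pics/s9c.png

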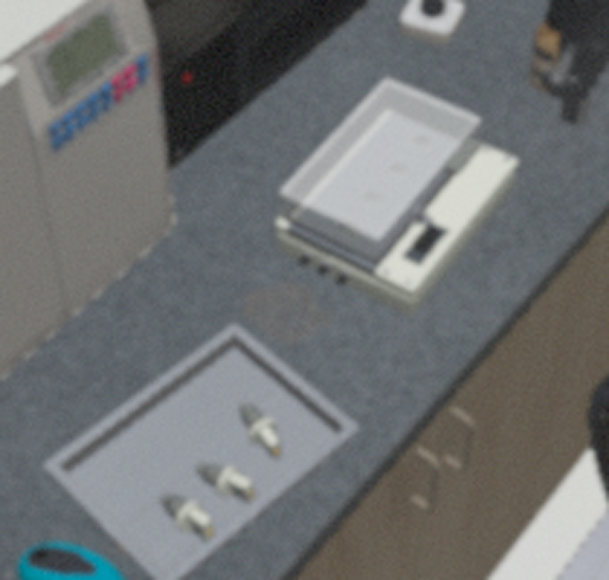

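The cover is shut and stays down, around (380,165). All bores are empty, and three electrodes lie in the tray at (262,430), (230,480) and (190,515). Handing in.

```bash
python3 -c "
from bench import r
print(r.job_done())"
```

```text
the job is handed in; nothing more can be done
None
```

The job is handed in: the latch was slid and the cover sprang open, all three electrodes were twisted out and laid in the tray (tracked after it was knocked aside mid-run), and the cover was pressed shut and stayed down once released.

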